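Stack washed pastry-case slats crosswise on the spring stacker

ROBOT

A 7-joint arm with a two-finger parallel gripper is mounted at the origin on the work surface. World frame = base frame: x ahead of the robot, y to its left, z up, the work surface at z = 0. Lengths are in mm, angles in rad, forces in N, time in s.
With the tool pointing down it reaches from about 400 to 875 mm from the base axis. Payload 19.3 kg.
Tool frame: the origin (TCP) lies at the very end of the fingers, on their centre line; the grasp point (between the pads) lies 19 mm behind it (grip_point_offset is the z of the grasp point in the tool frame, in mm); z points along the fingers, x is the direction in which the jaws open and shut, and the axes are right-handed (so a half turn about z gives the same grasp; the last joint's range is limited). The gripper opens to 85 mm and grips with 20 to 120 N. Pads are 22 mm wide; open, the fingers measure 114 mm over their backs; the gripper's body (76 mm by 85 mm) begins 54 mm behind the grasp point. The pads swing forward as they close: fully open they stand 13 mm farther back than shut.
Start: joints at [1.21, 0.521, -0.036, 1.599, 0.021, 1.021, -0.113], TCP at [179.171, -598.759, 231.291] pointing down, gripper open.
Joint ranges: [-2.91, 2.91], [-0.3, 2.13], [-1.5, 1.42], [0.17, 2.43], [-1.26, 4.41], [0.16, 1.93], [-2.52, 2.52]. Speed limits (rad/s): [1.89, 1.89, 2.39, 2.39, 3.01, 3.01, 3.01].

INTERFACE

Orientations are given as a 3x3 rotation matrix whose columns are the frame's x, y, z axes.
In Python, from workcell import movep, movel, goto_joints, open_gripper, clamp, wait, inverse_kinematics, read_state, camera, PlanningError, finish_job, grip_point_offset gives the robot as it stands. Calls block until the motion is done:
- movep(position, orientation): joint-space move of the TCP to a pose.
- movel(position, frame=None, max_speed=150, guard=None): straight line of the TCP; frame=None keeps the orientation; max_speed is the mean speed in mm/s. With guard (N) it stops when the force on the tool has changed by that much, and returns True; else False.
- goto_joints(angles): joint-space move.
- open_gripper() and clamp(): open the fingers fully, or close them until they stop; the grip force is fixed at half the most.
- wait(seconds).
- inverse_kinematics(position, orientation): joint angles nearest the present ones, or None.
- read_state(): the state.
- camera(name): name is "scene" or "side" or "wrist"; returns a dict with "image" (480x640x3 uint8, blue, green, red), "range_z" (480x640 float32, mm along the optical axis (not along the pixel's ray), 0 where there is no reading), "fx", "fy", "cx", "cy" (pixels), "cam_to_world" (4x4, takes a point from camera to world coordinates). Camera axes: x right, y up, looking along -z (the intrinsics and any distortion apply to the point x, -y, -z); pixel columns grow to the right and rows downward; lengths in mm; the calibration is good to about 2 mm. A picture is of the moment at which its call begins.
A pose or a line that the arm cannot do raises PlanningError and nothing moves.
- finish_job(): hands the job in, once; it reports no verdict.
The state is a dict: "time": time; "qpos": joint angles; "qvel": joint speeds; "joint_efforts": joint torques, N m; "eef_pos": TCP position; "tool_rot": TCP orientation; "ft_force": force on the tool from outside, world axes, zero at the start; "torque": the same for the moment, N m; "finger_gap": finger opening in mm.
Only numpy, scipy, OpenCV 4.12 (cv2) and the standard library are available. Lean on these libraries where they do the work, as an engineer would, in place of code of your own. Each camera call takes 0.05 s, during which the arm holds its last target. There are 200 camera calls.

TASK

The washed slats from the pastry case must be stacked crosswise to air: take them from the sloping rack and lay the two pale slats flat and square across the blue bearers of the spring stacker, centred, one near each end of the bearers; then lay the two dark slats crosswise on the pale ones, centred, one near each end of the pale ones. Set every slat down gently: do not let it drop, do not press the sprung deck down hard (8 newtons at most), and leave the other things on the counter where they are.

Things in the scene. Friction and masses are not known exactly. Their poses are not given: they have to be found in the camera images.
- pale_a_mid (a point): centre (half-way up) of a pale beech wooden slat, a plain bar 34 mm wide (its x) by 130 mm long (its y) by 16 mm thick (its z, out of the broad face), about 50 g. At the start it lies broad face up on the rack's slope, tilted 35 degrees with it
- pale_b_mid (a point): centre (half-way up) of a pale beech wooden slat, a plain bar 34 mm wide (its x) by 130 mm long (its y) by 16 mm thick (its z, out of the broad face), about 50 g. At the start it lies broad face up on the rack's slope, tilted 35 degrees with it
- dark_a_mid (a point): centre (half-way up) of a dark walnut wooden slat, a plain bar 34 mm wide (its x) by 130 mm long (its y) by 16 mm thick (its z, out of the broad face), about 50 g. At the start it lies broad face up on the rack's slope, tilted 35 degrees with it
- dark_b_mid (a point): centre (half-way up) of a dark walnut wooden slat, a plain bar 34 mm wide (its x) by 130 mm long (its y) by 16 mm thick (its z, out of the broad face), about 50 g. At the start it lies broad face up on the rack's slope, tilted 35 degrees with it
- rack: fixed sloping steel rack, 170 (x) by 290 mm (y), origin under its centre. Slope rises 35 degrees towards its +x, from 40 to 135 mm high. Holds two rows (66 mm apart, 32 mm free between) of two slats, long sides along y; columns vary. Each slat rests by its ends on rails 100 mm apart, lower edge against 13 mm high pins; under its middle it is open for 35 mm, so fingers can straddle its width
- stacker: fixed white base 180 x 180 x 50 mm, origin under its centre. Over it a level 150 mm square deck floats on a spring (2.5 mm per newton, straight down). On the deck two blue bearers, 140 mm along x, 14 wide, 20 high, at y = -40 and +40 mm. The deck's height differs each time and is not reported: bearer tops start 90 to 136 mm above the counter and must be felt or seen
- jar: amber glass jar with steel lid, 84 mm across, 130 mm high, a bystander; origin under its centre
- syrup: green glass syrup bottle, 66 mm across, 200 mm high, a bystander; origin under its centre
- carton: white and orange drinks carton, 70 x 70 mm, 209 mm high, a bystander; origin under its centre
- cup: blue ceramic mug, 72 mm across, 70 mm high, a bystander; origin under its centre
- tamper: steel coffee tamper, 58 mm across, 85 mm high, a bystander; origin under its centre
- pitcher: open steel milk pitcher, 80 mm across, 100 mm high, a bystander; origin under its centre
Not all that is in view belongs to the job. What is shaped like the part that bears pale_b_mid but pink is not meant. Leave any pink look-alike of the part that bears dark_b_mid alone.

How it is judged (in metres and radians):
On the way:
1. both pale slats lie flat across the two bearers, one near each end, let go ((((x of pale_a_mid in the frame of stacker between 0.025 and 0.06 m and y of pale_a_mid in the frame of stacker between -0.02 and 0.02 m and angle between the y axis of pale_a_mid and the y axis of stacker, either way round below 0.17 rad and angle between the z axis of pale_a_mid and the z axis of stacker, either way round below 0.08 rad) and (x of pale_b_mid in the frame of stacker between -0.06 and -0.025 m and y of pale_b_mid in the frame of stacker between -0.02 and 0.02 m and angle between the y axis of pale_b_mid and the y axis of stacker, either way round below 0.17 rad and angle between the z axis of pale_b_mid and the z axis of stacker, either way round below 0.08 rad)) or ((x of pale_a_mid in the frame of stacker between -0.06 and -0.025 m and y of pale_a_mid in the frame of stacker between -0.02 and 0.02 m and angle between the y axis of pale_a_mid and the y axis of stacker, either way round below 0.17 rad and angle between the z axis of pale_a_mid and the z axis of stacker, either way round below 0.08 rad) and (x of pale_b_mid in the frame of stacker between 0.025 and 0.06 m and y of pale_b_mid in the frame of stacker between -0.02 and 0.02 m and angle between the y axis of pale_b_mid and the y axis of stacker, either way round below 0.17 rad and angle between the z axis of pale_b_mid and the z axis of stacker, either way round below 0.08 rad))) and contact force between each of pale_a, pale_b and stacker above 0.05 N and contact force between the fingers and pale_a below 0.01 N and contact force between the fingers and pale_b below 0.01 N), for 0.2 s.
At the end, for the whole second after the job is handed in: Pale slats rest across both bearers, dark ones across both pale ones; each centred along its length within 20 mm, square within 0.17 rad, level within 0.08 rad, its middle line 25 to 60 mm from the stacker's centre, one either side; all at rest and let go (all of step 1 and (((y of dark_a_mid in the frame of stacker between 0.025 and 0.06 m and x of dark_a_mid in the frame of stacker between -0.02 and 0.02 m and angle between the y axis of dark_a_mid and the x axis of stacker, either way round below 0.17 rad and angle between the z axis of dark_a_mid and the z axis of stacker, either way round below 0.08 rad) and (y of dark_b_mid in the frame of stacker between -0.06 and -0.025 m and x of dark_b_mid in the frame of stacker between -0.02 and 0.02 m and angle between the y axis of dark_b_mid and the x axis of stacker, either way round below 0.17 rad and angle between the z axis of dark_b_mid and the z axis of stacker, either way round below 0.08 rad)) or ((y of dark_a_mid in the frame of stacker between -0.06 and -0.025 m and x of dark_a_mid in the frame of stacker between -0.02 and 0.02 m and angle between the y axis of dark_a_mid and the x axis of stacker, either way round below 0.17 rad and angle between the z axis of dark_a_mid and the z axis of stacker, either way round below 0.08 rad) and (y of dark_b_mid in the frame of stacker between 0.025 and 0.06 m and x of dark_b_mid in the frame of stacker between -0.02 and 0.02 m and angle between the y axis of dark_b_mid and the x axis of stacker, either way round below 0.17 rad and angle between the z axis of dark_b_mid and the z axis of stacker, either way round below 0.08 rad))) and contact force between each of dark_a, dark_b and pale_a above 0.03 N and contact force between each of dark_a, dark_b and pale_b above 0.03 N and linear speed of each of pale_a, pale_b, dark_a, dark_b below 0.03 m/s and contact force between the fingers and dark_a below 0.01 N and contact force between the fingers and dark_b below 0.01 N); the robot touches nothing.
It fails at once if a slat is dropped (moves faster than 0.3 m/s with no finger touching it, a fall of about 5 mm) ((linear speed of pale_a above 0.3 m/s and contact force between the fingers and pale_a below 0.01 N) or (linear speed of pale_b above 0.3 m/s and contact force between the fingers and pale_b below 0.01 N) or (linear speed of dark_a above 0.3 m/s and contact force between the fingers and dark_a below 0.01 N) or (linear speed of dark_b above 0.3 m/s and contact force between the fingers and dark_b below 0.01 N)).
It fails at once if the stacker is pressed with more than 8 N (contact force between stacker and anything else above 8 N).
It fails at once if a bystander is moved by more than 30 mm (distance of any of jar, syrup, carton, cup, tamper, pitcher from where it was at the start of the episode above 0.03 m).
It also fails if it takes over 72 s, if anything falls off the work surface, if the arm or the gripper's body presses on something with over 40 N, if the wrist force passes 120 N, or if a joint passes its speed limit or range.

## Working session

There is one attempt and no reset: what is moved stays moved. The work goes in short steps, each a Python script; the robot and the scene stay as the last script left them, time stands still between calls to the robot, and variables do not carry over. Pictures are saved under pics/ and viewed, about 8 in all and at most 12, crops included, and the job is handed in when it is done.

```bash
ls; mkdir -p pics; python3 - <<'E'
from workcell import *
import cv2, numpy as np, pickle
d={n:camera(n) for n in("scene","side")}
pickle.dump(d,open("c0.pkl","wb"))
for n in d: cv2.imwrite(f"pics/{n}0.png",d[n]["image"]); print(n,d[n]["fx"],d[n]["cx"],d[n]["cy"],d[n]["cam_to_world"].round(3).tolist(),(d[n]["range_z"]>0).mean(), [k for k in d[n]])
s=read_state(); print(s["time"],s["ft_force"],s["tool_rot"],s["finger_gap"],grip_point_offset)
E
```

```text
pics
scene 496.40378396270745 319.4467832422424 237.23728868682437 [[-0.483, -0.643, 0.594, 1234.696], [0.876, -0.342, 0.341, 336.564], [-0.016, 0.685, 0.729, 944.973], [0.0, 0.0, 0.0, 1.0]] 0.9958561197916667 ['image', 'range_z', 'fx', 'fy', 'cx', 'cy', 'cam_to_world']
side 592.2558809202739 323.0797060445621 243.5145333432562 [[-0.782, 0.427, -0.454, -139.414], [-0.623, -0.548, 0.559, 769.448], [-0.01, 0.719, 0.694, 1153.882], [0.0, 0.0, 0.0, 1.0]] 0.993359375 ['image', 'range_z', 'fx', 'fy', 'cx', 'cy', 'cam_to_world']
0.1 [-0.39380013  0.17507345  0.23609364] [[ 2.86739152e-01 -9.58008627e-01 -3.58908927e-04]
 [-9.58008199e-01 -2.86739365e-01  9.09619564e-04]
 [-9.74336708e-04  8.30141524e-05 -9.99999522e-01]] 85.31083635535647 -18.700000000000003
```

View pics/scene0.png

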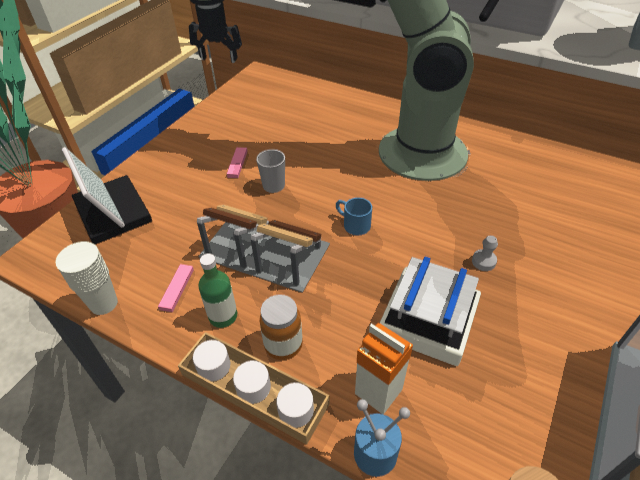

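View pics/side0.png

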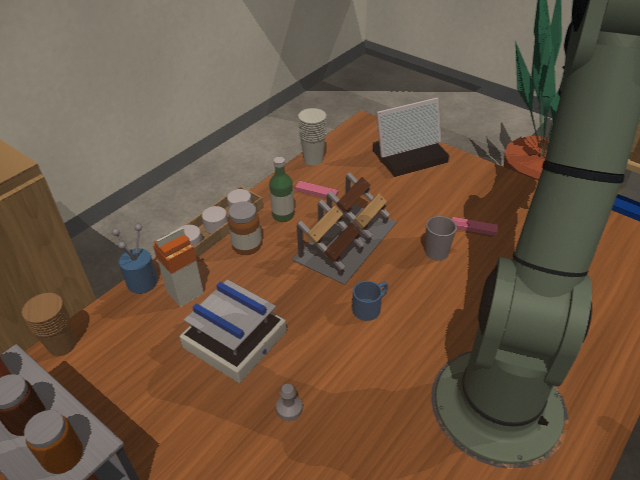

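Side view: stacker (235,320), with bearers at (240,297) and (218,320). On the rack are pale slats at about (325,223) and (372,208), and dark slats at (352,192) and (343,242). The pink look-alikes at (317,188) and (475,226) lie on the counter, so I'll leave them alone. I'll confirm with an enlarged crop and measure the point clouds.

```bash
cat > h.py <<'E'
import numpy as np, cv2, pickle
def cloud(c):
    v,u=np.mgrid[0:480,0:640]; z=c["range_z"].astype(float)
    p=np.stack([(u-c["cx"])/c["fx"]*z,-(v-c["cy"])/c["fy"]*z,-z],-1)
    T=c["cam_to_world"]; w=p@T[:3,:3].T+T[:3,3]; w[z==0]=np.nan
    return w
def hsv(c): return cv2.cvtColor(c["image"],cv2.COLOR_BGR2HSV)
E
python3 - <<'E'
from h import *
d=pickle.load(open("c0.pkl","rb"))
for n in d:
    w=cloud(d[n]); print(n,[ (q,w[q[1],q[0]].round(0)) for q in ([(325,223),(372,208),(352,192),(343,242),(240,297),(218,320),(210,300),(345,265),(430,310)] if n=="side" else [(235,213),(285,233),(215,220),(305,240),(415,285),(455,295),(450,220)])])
a=cv2.resize(d["side"]["image"][165:285,285:405],None,fx=5,fy=5,interpolation=cv2.INTER_CUBIC)
cv2.imwrite("pics/crop1.png",a)
E
```

```text
scene [((235, 213), array([ 559., -293.,   84.])), ((285, 233), array([ 587., -126.,  120.])), ((215, 220), array([ 606., -319.,   88.])), ((305, 240), array([590., -71., 126.])), ((415, 285), array([593., 194., 126.])), ((455, 295), array([576., 274., 123.])), ((450, 220), array([250., 175.,   6.]))]
side [((325, 223), array([ 580., -126.,  119.])), ((372, 208), array([ 547., -296.,   74.])), ((352, 192), array([ 599., -270.,  122.])), ((343, 242), array([ 525., -132.,   79.])), ((240, 297), array([574., 196., 123.])), ((218, 320), array([565., 275., 124.])), ((210, 300), array([632., 238., 109.])), ((345, 265), array([ 512., -126.,    5.])), ((430, 310), array([ 253., -135.,    1.]))]
```

View pics/crop1.png

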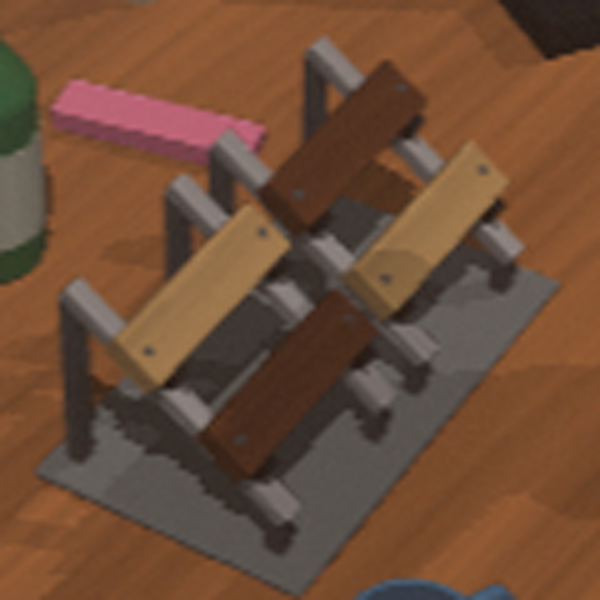

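The crop shows pale upper-left (325,223), dark upper-right (354,193), dark lower-left (343,242) and pale lower-right (371,210), which match by colour. The pink bar at the back (317,188) lies on the counter and is excluded.

```bash
python3 - <<'E'
from h import *
d=pickle.load(open("c0.pkl","rb"))
c=d["side"]; w=cloud(c); H=hsv(c); 
seeds=dict(paleU=(325,223),darkU=(354,193),darkL=(343,242),paleL=(371,205))
for n,(u,v) in seeds.items(): print(n,H[v,u],end=' ')
print()
for n,(u,v) in seeds.items():
    h=np.median(H[v-2:v+3,u-2:u+3].reshape(-1,3),axis=0)
    m=((abs(H.astype(int)-h)<[8,70,38]).all(-1)&(np.linalg.norm(w-w[v,u],axis=-1)<90)&(w[...,2]>45)).astype(np.uint8)
    _,L=cv2.connectedComponents(m); m=L==L[v,u]
    P=w[m]
    for _ in range(4):
        o=P.mean(0); nn=np.linalg.svd(P-o)[2][2]; nn*=np.sign(nn[2]); r=(P-o)@nn; P=P[abs(r-np.median(r))<3]
    r=(P-o)@nn
    ang=np.degrees(np.arccos(nn[2]))
    yd=np.cross(nn,[0,0,1]); yd/=np.linalg.norm(yd); xd=np.cross(yd,nn)
    q=np.c_[(P-o)@xd,(P-o)@yd].astype(np.float32)
    (cx,cy),(a,b),th=cv2.minAreaRect(q)
    ctr=o+cx*xd+cy*yd
    # long axis by PCA
    ld=np.linalg.svd(P-P.mean(0))[2][0]
    print(n,m.sum(),len(P),"top ctr",ctr.round(1),"mean",o.round(1),"size",round(a),round(b),round(th,1),"tilt",ang.round(1),"n",nn.round(3),"long",ld.round(3),"rms",r.std().round(2))
# stacker bearers (both cams)
for k in d:
    w=cloud(d[k]);H=hsv(d[k]); m=(H[...,0]>105)&(H[...,0]<125)&(H[...,1]>150)&(abs(w[...,0]-580)<120)&(abs(w[...,1]-235)<90)&(w[...,2]>80)
    _,L=cv2.connectedComponents(m.astype(np.uint8))
    for i in range(1,L.max()+1):
        P=w[L==i]
        if len(P)<80: continue
        zt=np.percentile(P[:,2],90); T=P[P[:,2]>np.median(P[:,2])-4 ]
        T=P[abs(P[:,2]-zt)<4]
        r=cv2.minAreaRect(T[:,:2].astype(np.float32)); ld=np.linalg.svd((T-T.mean(0))[:,:2])[2][0]
        print(k,i,len(P),len(T),"z",np.percentile(P[:,2],[10,50,75,90,97]).round(1),"rect",np.round(r[0],1),np.round(r[1],1),"yaw",np.degrees(np.arctan2(ld[1],ld[0])).round(1))
E
```

```text
paleU [ 16 130 151] darkU [ 10 159  80] darkL [ 11 144  71] paleL [ 16 130 151] 
paleU 495 342 top ctr [ 581.  -130.9  116. ] mean [ 581.5 -129.9  116.3] size 133 33 88.8 tilt 33.0 n [-0.541 -0.059  0.839] long [-0.079  0.997  0.019] rms 1.56
darkU 505 205 top ctr [ 595.9 -277.4  115.5] mean [ 593.1 -269.6  114.9] size 136 34 86.9 tilt 20.4 n [-0.345 -0.05   0.937] long [-0.041  0.998  0.038] rms 1.55
darkL 559 362 top ctr [ 527.1 -137.1   78. ] mean [ 527.3 -135.6   78.2] size 131 39 89.3 tilt 36.1 n [-0.588 -0.043  0.808] long [-0.076  0.997 -0.001] rms 1.58
paleL 423 271 top ctr [ 542.3 -284.3   78.5] mean [ 542.4 -284.6   78.6] size 33 133 0.0 tilt 33.1 n [-0.543 -0.054  0.838] long [-0.094  0.996  0.003] rms 1.53
scene 1 375 321 z [122.4 124.9 126.  127.1 127.7] rect [578.5 193.8] [140.  14.] yaw 4.0
scene 2 384 340 z [122.9 125.2 126.2 127.1 127.9] rect [571.6 272.8] [138.3  13.2] yaw 4.2
side 1 195 139 z [122.  124.4 126.2 127.3 128.3] rect [577.9 194.1] [126.3  12.8] yaw -176.0
side 2 222 171 z [121.7 124.3 125.6 126.8 128.8] rect [569. 274.] [137.9  12.9] yaw -176.2
```

```bash
cat >> h.py <<'E'
from workcell import *
YR=np.radians(5.4); YS=np.radians(4.1); T35=np.radians(35)
def rack_R():
    "tool z = into slope, tool x = downslope (jaws across slat width)"
    xr=np.array([np.cos(YR),np.sin(YR),0]); yr=np.array([-np.sin(YR),np.cos(YR),0]); k=np.array([0,0,1.])
    up=xr*np.cos(T35)+k*np.sin(T35); n=-xr*np.sin(T35)+k*np.cos(T35)
    return up,yr,n
def Rpick(s): # s=+-1 sign of tool x along upslope
    up,yr,n=rack_R(); x=s*up; z=-n; return np.c_[x,np.cross(z,x),z]
def Rdown(a): # tool down, tool x at yaw a
    x=np.array([np.cos(a),np.sin(a),0]); z=np.array([0,0,-1.]); return np.c_[x,np.cross(z,x),z]
SL=dict(paleU=(581,-130.9,116),darkU=(595.9,-277.4,115.7),darkL=(527.1,-137.1,78),paleL=(542.3,-284.3,78.3))
SC=np.array([574.5,233.5,125.])
E
python3 - <<'E'
from h import *
d=pickle.load(open("c0.pkl","rb"))
for k,pts in dict(scene=dict(pitcher=(271,180),cup=(357,218),syrup=(218,300),jar=(281,325),carton=(383,370),tamper=(487,250)),side=dict(pitcher=(440,238),cup=(367,300),syrup=(282,200),jar=(245,225),carton=(180,270),tamper=(289,400))).items():
    w=cloud(d[k]); print(k,{n:w[v,u].round(0).tolist() for n,(u,v) in pts.items()})
up,yr,n=rack_R()
for nm,p in SL.items():
    for s in(1,-1):
        q=[inverse_kinematics(np.array(p)+h*n,Rpick(s)) for h in(80,-11)]
        print(nm,s,[None if a is None else np.round(a,2).tolist() for a in q])
for a in(0,np.pi,np.pi/2,-np.pi/2):
    q=inverse_kinematics(SC+[0,0,60],Rdown(YS+a)); print(a,None if q is None else np.round(q,2))
E
```

```text
scene {'pitcher': [378.0, -306.0, 51.0], 'cup': [414.0, -23.0, 65.0], 'syrup': [806.0, -156.0, 105.0], 'jar': [807.0, 1.0, 126.0], 'carton': [821.0, 220.0, 164.0], 'tamper': [363.0, 294.0, 60.0]}
side {'pitcher': [326.0, -284.0, 96.0], 'cup': [393.0, -59.0, 8.0], 'syrup': [761.0, -159.0, 83.0], 'jar': [753.0, -3.0, 104.0], 'carton': [750.0, 222.0, 120.0], 'tamper': [337.0, 302.0, 62.0]}
paleU 1 [[1.22, 0.64, -1.26, 2.27, 1.61, 0.42, -1.15], [1.11, 0.95, -1.27, 2.2, 1.87, 0.67, -1.26]]
paleU -1 [[1.09, 0.51, -1.04, 2.27, 1.67, 0.25, 1.89], [1.0, 0.79, -1.06, 2.2, 1.96, 0.47, 1.7]]
darkU 1 [[0.97, 0.49, -0.52, 2.07, -0.74, 0.18, 1.35], [1.12, 0.79, -0.87, 2.0, 1.42, 0.21, -0.68]]
darkU -1 [[0.76, 0.46, -0.25, 2.08, -1.14, 0.27, -1.42], [1.24, 0.89, -1.07, 2.0, 1.5, 0.38, 2.45]]
darkL 1 [[1.29, 0.69, -1.26, 2.4, 1.93, 0.44, -1.41], [1.18, 1.03, -1.27, 2.32, 2.05, 0.73, -1.38]]
darkL -1 [[1.29, 0.69, -1.26, 2.4, 1.93, 0.44, 1.73], [1.18, 1.03, -1.27, 2.32, 2.05, 0.73, 1.77]]
paleL 1 [[1.46, 0.73, -1.1, 2.16, 1.26, 0.25, -0.45], [1.43, 1.1, -1.27, 2.1, 1.72, 0.58, -0.74]]
paleL -1 [None, [1.19, 0.82, -0.84, 2.11, 2.01, 0.18, 1.94]]
0 [ 0.17  0.78 -1.06  1.62  0.73  1.18 -0.99]
3.141592653589793 [ 0.25  0.9  -1.28  1.62  0.89  1.31  2.04]
1.5707963267948966 [ 0.21  0.82 -1.14  1.62  0.79  1.23  0.54]
-1.5707963267948966 [-0.08  0.62 -0.6   1.64  0.4   1.01 -2.31]
```

```bash
python3 - <<'E'
from h import *
up,yr,n=rack_R()
movep(np.array(SL["paleU"])+10*up+75*n,Rpick(1))
s=read_state(); print(s["time"],s["eef_pos"],s["qpos"].round(2) if hasattr(s["qpos"],"round") else s["qpos"])
c=camera("wrist"); pickle.dump((c,s),open("w1.pkl","wb")); cv2.imwrite("pics/w1.png",c["image"])
w=cloud(c); print(np.nanmin(c["range_z"][c["range_z"]>0]))
T=c["cam_to_world"]; R=np.array(s["tool_rot"]); print("cam in tool",(R.T@(T[:3,3]-s["eef_pos"])).round(1),(R.T@T[:3,:3]).round(2).tolist())
E
```

```text
2.2083 [ 546.31697578 -134.99662203  183.01271477] [ 1.21  0.65 -1.27  2.24  1.59  0.44 -1.13]
59.482895
cam in tool [   0.2  -79.1 -142.4] [[1.0, -0.0, -0.0], [-0.0, -0.95, -0.31], [0.0, 0.31, -0.95]]
```

View pics/w1.png

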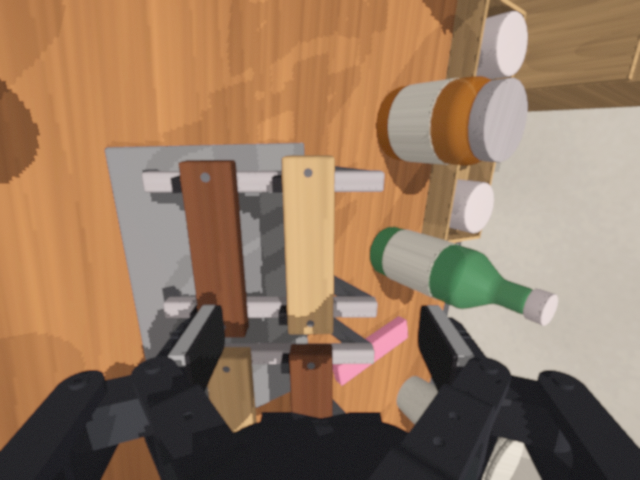

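The wrist view shows paleU (308,245) and darkL (213,248) in full, with the open fingertips at about (210,330) and (435,330). I'll measure both slats from close range.

```bash
cat >> h.py <<'E'
def slat(c,u,v,tol=(8,60,30)):
    "top-face centre, normal, long axis of the slat at a pixel"
    w=cloud(c); H=hsv(c).astype(int); h=np.median(H[v-2:v+3,u-2:u+3].reshape(-1,3),axis=0)
    m=((abs(H-h)<tol).all(-1)&(np.linalg.norm(w-w[v,u],axis=-1)<100)).astype(np.uint8)
    m=cv2.morphologyEx(m,cv2.MORPH_CLOSE,np.ones((5,5)))
    m=cv2.morphologyEx(m,cv2.MORPH_OPEN,np.ones((5,5)))
    L=cv2.connectedComponents(m)[1]; m=L==L[v,u]; P=w[cv2.erode(m.astype(np.uint8),np.ones((5,5)))>0]; P=P[~np.isnan(P).any(1)]
    o=P.mean(0)
    for _ in range(4):
        nn=np.linalg.svd(P-o,full_matrices=False)[2][2]; r=(P-o)@nn; P=P[abs(r-np.median(r))<4]; o=P.mean(0)
    nn*=np.sign(nn[2])
    # minAreaRect corners in pixels, rays cast onto the fitted plane
    box=cv2.boxPoints(cv2.minAreaRect(np.argwhere(m)[:,::-1].astype(np.float32)))
    cnt=max(cv2.findContours(m.astype(np.uint8),0,2)[0],key=cv2.contourArea)[:,0].astype(float)
    T=c["cam_to_world"]; D=np.c_[(cnt[:,0]-c["cx"])/c["fx"],-(cnt[:,1]-c["cy"])/c["fy"],-np.ones(len(cnt))]@T[:3,:3].T
    X=T[:3,3]+D*(((o-T[:3,3])@nn)/(D@nn))[:,None]
    a=np.cross(nn,[0,1,0]); a/=np.linalg.norm(a); b=np.cross(nn,a)
    r=cv2.minAreaRect(np.c_[(X-o)@a,(X-o)@b].astype(np.float32)); B=cv2.boxPoints(r)
    e=[B[1]-B[0],B[2]-B[1]]; e=max(e,key=np.linalg.norm); l=e[0]*a+e[1]*b; l/=np.linalg.norm(l); l*=np.sign(l[1]) if abs(l[1])>.5 else np.sign(l[0])
    return o+r[0][0]*a+r[0][1]*b,nn,l,np.round(sorted(r[1]),1)
E
python3 - <<'E'
from h import *
c,s=pickle.load(open("w1.pkl","rb"))
up,yr,n=rack_R()
for k,(u,v) in dict(paleU=(308,245),darkL=(213,248)).items():
    p,nn,l,sz=slat(c,u,v)
    print(k,p.round(1),"size",sz,"tilt",np.degrees(np.arccos(nn[2])).round(1),"n",nn.round(3),"long",l.round(3),"yaw",np.degrees(np.arctan2(-l[0],l[1])).round(1),"old",SL[k],"along(up,y,n)",np.round([(p-SL[k])@up,(p-SL[k])@yr,(p-SL[k])@n],1))
# fingertips: nearest points in tool frame
w=cloud(c); R=np.array(s["tool_rot"]); q=(w-s["eef_pos"])@R
m=(q[...,2]<20)&(q[...,2]>-60)
for sg in(1,-1):
    P=q[m&(sg*q[...,0]>20)]; print("finger",sg,len(P),"z max",np.percentile(P[:,2],[50,90,97,99.5]).round(1),"|x|",np.percentile(abs(P[:,0]),[1,5,50,95,99]).round(1)); t=P[P[:,2]>np.percentile(P[:,2],90)]; print(np.percentile(abs(t[:,0]),[5,50,95]).round(1),np.percentile(t[:,1],[5,95]).round(1))
E
```

```text
paleU [ 582.6 -123.7  116.7] size [ 32.8 113.5] tilt 34.9 n [-0.57  -0.054  0.82 ] long [-0.094  0.996 -0.   ] yaw 5.4 old (581, -130.9, 116) along(up,y,n) [ 2.3  7.  -0.7]
darkL [ 529.2 -132.5   78.9] size [ 33.4 116.2] tilt 35.0 n [-0.571 -0.054  0.819] long [-0.097  0.995 -0.002] yaw 5.6 old (527.1, -137.1, 78) along(up,y,n) [ 2.6  4.4 -0.7]
finger 1 4254 z max [-40.9 -22.  -17.  -13.9] |x| [42.4 42.5 44.3 60.9 67.9]
[42.5 42.9 52.4] [-11.    9.4]
finger -1 4238 z max [-40.9 -21.9 -16.8 -14. ] |x| [42.2 42.4 44.2 60.7 67.5]
[42.3 42.7 49.1] [-11.    9.3]
```

Both slats measure 35.0° tilt and 5.5° yaw, and the plane agrees within 1 mm. The wrist lengths are clipped at the near screw, so I keep the side camera's y. The open fingertips sit 14 mm behind the TCP and 42–52 mm from the axis. For the upper slats I'll shift the grasp upslope to clear the lower neighbour.

```bash
sed -i 's/YR=np.radians(5.4)/YR=np.radians(5.5)/' h.py; cat >> h.py <<'E'
UP,YRK,N=rack_R()
SL={k:np.array(p)+2*UP-0.7*N for k,p in SL.items()}
XS=np.array([np.cos(YS),np.sin(YS),0]); YSV=np.array([-np.sin(YS),np.cos(YS),0])
def say(t):
    s=read_state(); print(t,round(s["time"],2),"tcp",np.round(s["eef_pos"],1),"gap",round(s["finger_gap"],1),"ft",np.round(s["ft_force"],2)); return s
def pick(k,depth,shift):
    p=SL[k]+shift*UP; R=Rpick(1)
    movep(p+50*N,R); movel(p+8*N,max_speed=120); g=movel(p-depth*N,max_speed=40,guard=8); say(f"at {k} guard {g}")
    if g: return False
    clamp(); s=say("clamped"); 
    return True
def lift(k,depth,shift):
    p=SL[k]+shift*UP; movel(p+45*N,max_speed=90); s=say("lifted"); return s["finger_gap"]
E
python3 - <<'E'
from h import *
if pick("paleU",14,6): lift("paleU",14,6)
c=camera("wrist"); cv2.imwrite("pics/w2.png",c["image"])
f=[]
for _ in range(8): wait(.05); f.append(read_state()["ft_force"])
print(np.std(f,axis=0),np.mean(f,axis=0))
E
```

```text
at paleU guard False 3.71 tcp [ 595.9 -129.2  108.5] gap 85.5 ft [-0.01 -0.04  0.92]
clamped 4.27 tcp [ 595.7 -129.6  108.8] gap 32.4 ft [-9.47 -1.3  11.31]
lifted 5.08 tcp [ 562.3 -132.8  156.7] gap 33.0 ft [-0.06  0.68 -0.66]
[0.41150623 0.51157835 0.49179163] [ 0.1552574   0.06813981 -0.71861648]
```

View pics/w2.png

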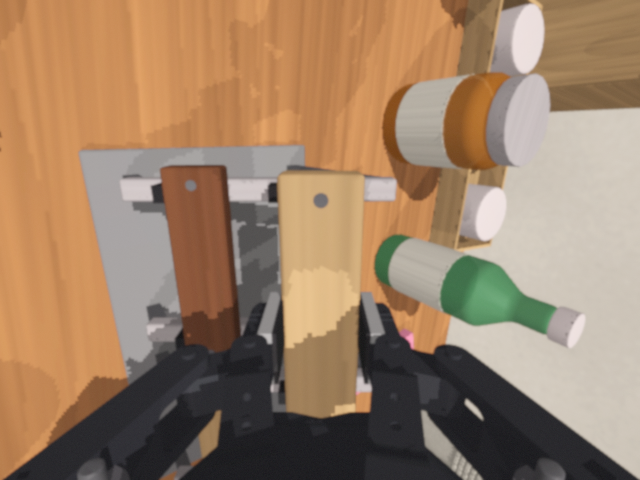

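Slat paleU is held squarely with a gap of 33 (320,290), and darkL at (205,260) is undisturbed. Next I carry it to hover over the stacker, check its pose in the hand, and set it down by averaged force steps.

```bash
cat >> h.py <<'E'
def fz(n=8):
    f=[]
    for _ in range(n): wait(.02); f.append(read_state()["ft_force"][2])
    return np.mean(f)
def hover(xs,ys,a,z):
    t=SC+xs*XS+ys*YSV; movep([t[0],t[1],z],Rdown(YS+a)); return t
def setdown(t,z0,zmin,thr=0.8,step=1.5):
    "from z0 go down in small steps until the mean vertical force rises by thr"
    movel([t[0],t[1],z0],max_speed=60); wait(.2); b=fz(12); z=z0; log=[]
    while z>zmin:
        z-=step; movel([t[0],t[1],z],max_speed=15,guard=4); f=fz()-b; log.append((round(z,1),round(f,2)))
        if f>thr: f2=fz(); 
        if f>thr and f2-b>thr*.8: print("contact",log); return z
    print("no contact",log); return None
E
python3 - <<'E'
from h import *
movel(np.array(read_state()["eef_pos"])+[0,0,70],max_speed=150)
t=hover(42,0,0,190); s=say("hover")
c=camera("wrist"); pickle.dump((c,s),open("w3.pkl","wb")); cv2.imwrite("pics/w3.png",c["image"])
w=cloud(c); R=np.array(s["tool_rot"]); q=(w-s["eef_pos"])@R; H=hsv(c)
P=q[(abs(q[...,0])<14)&(q[...,2]<12)&(q[...,2]>-35)&(q[...,1]<-14)&(q[...,1]>-85)]
print(len(P),"y range",np.percentile(P[:,1],[0.5,1,99]).round(1)); A=np.c_[P[:,:2],np.ones(len(P))]
print("z=ax+by+c",np.linalg.lstsq(A,P[:,2],rcond=None)[0].round(3))
E
```

```text
hover 7.69 tcp [617.  235.  189.7] gap 32.4 ft [ 0.67 -1.25 -0.59]
8606 y range [-64.3 -64.3 -14.7]
z=ax+by+c [ 1.0000e-03 -2.3000e-02 -1.4248e+01]
```

```bash
python3 - <<'E'
from h import *
t=SC+42*XS
z=setdown(t,132,119); s=say("down")
if z:
    open_gripper(); say("open"); movel([t[0],t[1],z+70],max_speed=120); say("up")
    c=camera("wrist"); s=read_state(); pickle.dump((c,s),open("w4.pkl","wb")); cv2.imwrite("pics/w4.png",c["image"])
E
```

```text
contact [(130.5, np.float64(0.2)), (129.0, np.float64(0.08)), (127.5, np.float64(0.09)), (126.0, np.float64(0.6)), (124.5, np.float64(0.62)), (123.0, np.float64(1.89))]
down 11.69 tcp [616.4 236.5 123. ] gap 32.5 ft [0.59 0.36 1.29]
open 12.26 tcp [616.4 236.5 123. ] gap 85.0 ft [ 0.21 -0.67  0.04]
up 12.99 tcp [616.3 236.2 192.5] gap 85.4 ft [ 0.35  0.27 -0.36]
```

View pics/w4.png

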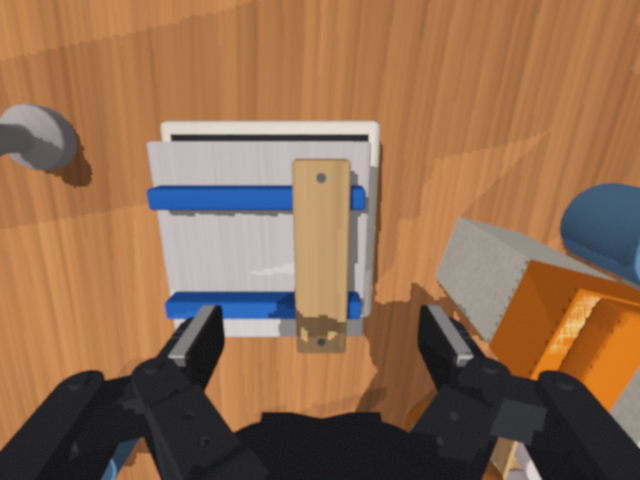

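```bash
cat >> h.py <<'E'
def onstack(c,u,v):
    p,nn,l,sz=slat(c,u,v); q=p-SC
    print("slat in stacker: x",round(q@XS,1),"y",round(q@YSV,1),"top z",round(p[2],1),"size",sz,"tilt",round(np.arccos(nn[2]),3),"long axis yaw",round(np.degrees(np.arctan2(l[1],l[0])-YS),1))
E
python3 - <<'E'
from h import *
c,s=pickle.load(open("w4.pkl","rb"))
w=cloud(c); H=hsv(c)
# bearers & deck via wrist
m=(H[...,0]>105)&(H[...,0]<125)&(H[...,1]>150)&(w[...,2]>100)&(abs(w[...,0]-575)<100)&(abs(w[...,1]-235)<90)
L=cv2.connectedComponents(m.astype(np.uint8))[1]
for i in range(1,L.max()+1):
    P=w[L==i]
    if len(P)>200: print(i,len(P),P.mean(0).round(1),np.percentile(P[:,2],[10,50,90]).round(1),cv2.minAreaRect(P[:,:2].astype(np.float32)))
onstack(c,320,250)
E
```

```text
1 3107 [549.8 271.5 122.6] [121.3 123.  123.9] ((549.5355834960938, 270.8627624511719), (91.12521362304688, 12.851020812988281), 4.087126731872559)
2 282 [637.1 277.5 122.4] [121.5 122.9 123.7] ((637.0932006835938, 277.22454833984375), (8.5195894241333, 12.793360710144043), 4.867629528045654)
3 2805 [556.9 194.6 120.6] [111.5 122.4 123.7] ((553.4700927734375, 213.597412109375), (90.73171997070312, 57.914527893066406), 4.619749069213867)
4 261 [642.7 199.8 120.5] [113.1 122.6 123.8] ((642.894287109375, 198.23101806640625), (8.032719612121582, 12.843710899353027), 0.5149699449539185)
slat in stacker: x 41.9 y 12.5 top z 139.2 size [ 33.3 104.5] tilt 0.001 long axis yaw 89.6
```

paleU lies flat across both bearers at (320,255) with about equal overhang: x +41.9 mm, tilt 0.001 rad. Next is paleL. I measure the right column from a hover first, then take a shallow grip so the upper finger clears darkU.

```bash
python3 - <<'E'
from h import *
movel(np.array(read_state()["eef_pos"])+[0,0,50],max_speed=150)
movep(SL["paleL"]+80*N,Rpick(1)); s=say("hover"); wait(.1)
c=camera("wrist"); pickle.dump((c,s),open("w5.pkl","wb")); cv2.imwrite("pics/w5.png",c["image"])
T=c["cam_to_world"]
for k in("paleL","darkU","darkL"):
    q=T[:3,:3].T@(SL[k]+25*YRK*(k!="darkL")-T[:3,3]); u,v=int(c["cx"]-q[0]/q[2]*c["fx"]),int(c["cy"]+q[1]/q[2]*c["fy"])
    if not(5<u<634 and 5<v<474): print(k,u,v,"out");continue
    p,nn,l,sz=slat(c,u,v); e=p+l*sz[1]/2-65*l; dlt=e-SL[k]
    print(k,(u,v),hsv(c)[v,u],p.round(1),"size",sz,"tilt",np.degrees(np.arccos(nn[2])).round(1),"yaw",np.degrees(np.arctan2(-l[0],l[1])).round(1),"corr up,y,n",np.round([dlt@UP,dlt@YRK,dlt@N],1))
E
```

```text
hover 15.5 tcp [ 499.4 -288.   144.7] gap 85.6 ft [ 1.03 -0.45  0.18]
paleL (319, 217) [ 17 102 220] [ 543.1 -277.4   78.7] size [ 32.8 111.3] tilt 35.0 yaw 5.2 corr up,y,n [-0.6 -2.6  0.2]
darkU (416, 215) [ 10 146 131] [ 595.7 -277.2  115.3] size [ 36.1 128.8] tilt 35.5 yaw 5.6 corr up,y,n [-2.4 -0.4  0.5]
darkL 317 5 out
```

```bash
cat >> h.py <<'E'
SL["paleL"]=SL["paleL"]-2.6*YRK; SL["darkU"]=SL["darkU"]-2*UP
E
python3 - <<'E'
from h import *
if pick("paleL",10,1.5):
    g=lift("paleL",10,1.5)
    if g>28:
        movel(np.array(read_state()["eef_pos"])+[0,0,90],max_speed=150)
        t=hover(-42,0,0,200); s=say("hover"); wait(.1)
        c=camera("wrist"); pickle.dump((c,s),open("w6.pkl","wb")); cv2.imwrite("pics/w6.png",c["image"])
        w=cloud(c); R=np.array(s["tool_rot"]); q=(w-s["eef_pos"])@R
        P=q[(abs(q[...,0])<14)&(q[...,2]<15)&(q[...,2]>-35)&(q[...,1]<-14)&(q[...,1]>-85)]
        print(len(P),"y range",np.percentile(P[:,1],[0.5,1,99]).round(1)); A=np.c_[P[:,:2],np.ones(len(P))]
        print("z=ax+by+c",np.linalg.lstsq(A,P[:,2],rcond=None)[0].round(3))
E
```

```text
at paleL guard False 17.02 tcp [ 551.5 -285.8   71.4] gap 85.5 ft [0.27 0.01 0.56]
clamped 17.58 tcp [ 551.3 -286.1   71.9] gap 32.5 ft [-9.03  0.11 11.6 ]
lifted 18.34 tcp [ 520.2 -289.1  116.5] gap 31.9 ft [-0.43  0.59 -0.61]
hover 21.09 tcp [533.1 229.3 199.7] gap 32.3 ft [ 0.37  0.25 -0.01]
8401 y range [-65.4 -65.4 -14.6]
z=ax+by+c [  0.     -0.025 -10.686]
```

```bash
python3 - <<'E'
from h import *
t=SC-42*XS
z=setdown(t,123,110); say("down")
if z:
    open_gripper(); say("open"); movel([t[0],t[1],z+90],max_speed=130)
    # on to darkU hover
    c=camera("wrist"); pickle.dump((c,read_state()),open("w7.pkl","wb")); cv2.imwrite("pics/w7.png",c["image"]); say("up")
E
```

```text
contact [(121.5, np.float64(0.79)), (120.0, np.float64(1.79))]
down 23.98 tcp [532.7 230.6 120.1] gap 32.3 ft [1.57 1.15 2.31]
open 24.54 tcp [532.6 230.5 120. ] gap 85.9 ft [-0.16  0.59  0.55]
up 25.43 tcp [532.3 230.2 209.2] gap 85.5 ft [-0.68  0.04 -0.62]
```

View pics/w7.png

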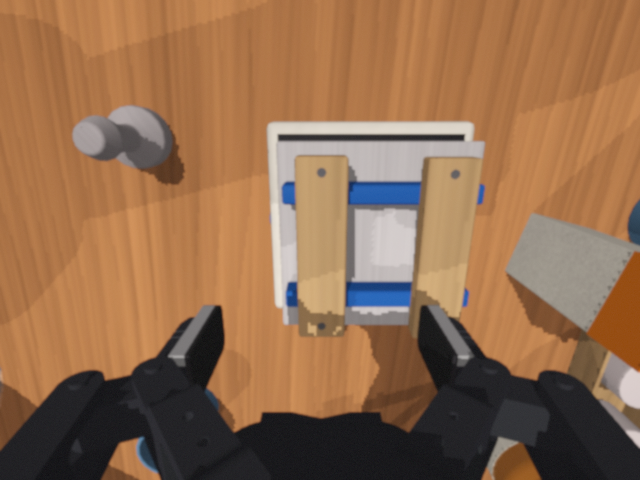

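Both pale slats lie flat across the bearers, at (321,245) and (447,245). Next is darkU, set crosswise at y = −42.

```bash
cat >> h.py <<'E'
def fetch_dark(k,depth,shift,ys,name):
    movel(np.array(read_state()["eef_pos"])+[0,0,50],max_speed=150)
    if not pick(k,depth,shift): return
    if lift(k,depth,shift)<28: print("lost"); return
    movel(np.array(read_state()["eef_pos"])+[0,0,100],max_speed=150)
    hover(0,ys,np.pi/2,215); wait(.1); s=say("hover")
    c=camera("wrist"); pickle.dump((c,s),open(name+".pkl","wb")); cv2.imwrite(f"pics/{name}.png",c["image"])
    w=cloud(c); R=np.array(s["tool_rot"]); q=(w-s["eef_pos"])@R
    P=q[(abs(q[...,0])<14)&(q[...,2]<15)&(q[...,2]>-35)&(q[...,1]<-14)&(q[...,1]>-85)]
    print(len(P),"y range",np.percentile(P[:,1],[0.5,1,99]).round(1)); A=np.c_[P[:,:2],np.ones(len(P))]
    print("z=ax+by+c",np.linalg.lstsq(A,P[:,2],rcond=None)[0].round(3))
E
python3 - <<'E'
from h import *
c,s=pickle.load(open("w7.pkl","rb")); w=cloud(c)
for u in(321,447): print(np.nanmedian(w[215:275,u-8:u+9,2]).round(1),end=' ')
fetch_dark("darkU",14,3,-42,"w8")
E
```

```text
138.1 138.1 at darkU guard False 29.0 tcp [ 606.6 -276.5  105.6] gap 85.2 ft [1.1  0.08 1.11]
clamped 29.56 tcp [ 606.6 -276.4  105.7] gap 32.4 ft [-7.46  1.01  9.32]
lifted 30.37 tcp [ 573.2 -279.6  153.4] gap 32.5 ft [ 0.88  0.53 -1.64]
hover 33.02 tcp [578.  190.2 214.9] gap 32.2 ft [-0.18  1.44 -0.86]
8693 y range [-64.1 -64.1 -14.6]
z=ax+by+c [ 2.0000e-03 -2.6000e-02 -1.4995e+01]
```

```bash
python3 - <<'E'
from h import *
t=SC-42*YSV
z=setdown(t,142,128); say("down")
if z:
    open_gripper(); say("open"); movel([t[0],t[1],z+70],max_speed=120)
    c=camera("wrist"); pickle.dump((c,read_state()),open("w9.pkl","wb")); cv2.imwrite("pics/w9.png",c["image"]); say("up")
    fetch_dark("darkL",12,2.5,42,"w10")
E
```

```text
contact [(140.5, np.float64(0.14)), (139.0, np.float64(0.59)), (137.5, np.float64(1.11))]
down 36.12 tcp [577.5 191.6 137.5] gap 32.7 ft [0.34 0.78 0.34]
open 36.68 tcp [577.5 191.6 137.5] gap 85.6 ft [-0.22  0.26  0.19]
up 37.47 tcp [577.3 191.3 206.8] gap 85.7 ft [-0.42 -0.13 -0.99]
at darkL guard False 40.91 tcp [ 538.  -135.8   70.1] gap 85.4 ft [ 1.62 -0.01  0.48]
clamped 41.46 tcp [ 537.8 -136.1   70.5] gap 32.2 ft [-10.16  -3.67  11.9 ]
lifted 42.24 tcp [ 505.6 -139.3  116.7] gap 32.6 ft [ 0.34 -0.72 -0.62]
hover 45.09 tcp [572.2 273.9 215. ] gap 32.4 ft [ 0.37  0.34 -1.49]
8112 y range [-62.5 -62.5 -14.6]
z=ax+by+c [ 2.0000e-03 -3.1000e-02 -1.2489e+01]
```

View pics/w10.png

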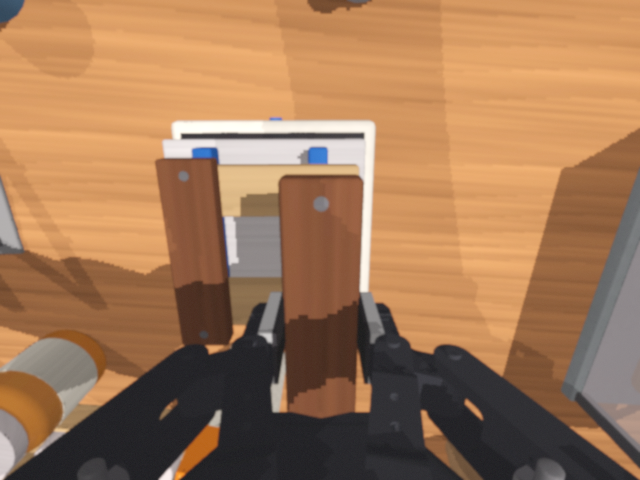

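The first dark slat lies across both pale ones (195,250), and darkL is held squarely (320,295). I'll set it down at y = +42.

```bash
python3 - <<'E'
from h import *
t=SC+42*YSV
z=setdown(t,139.5,126); say("down")
if z:
    open_gripper(); say("open"); movel([t[0],t[1],z+110],max_speed=120); wait(.2)
    # check view from above the stack centre
    hover(-30,0,np.pi/2,260); wait(.1)
    c=camera("wrist"); d={n:camera(n) for n in("scene","side")}; d["wrist"]=c; pickle.dump(d,open("c1.pkl","wb")); cv2.imwrite("pics/w11.png",c["image"]); say("up")
E
```

```text
contact [(138.0, np.float64(0.74)), (136.5, np.float64(1.2))]
down 47.85 tcp [571.5 275.4 136.5] gap 32.2 ft [ 0.83 -0.31  2.15]
open 48.42 tcp [571.5 275.4 136.5] gap 85.0 ft [-0.16  0.29  0.48]
up 50.26 tcp [544.5 232.1 259.7] gap 85.5 ft [-0.09  0.72 -0.46]
```

View pics/w11.png

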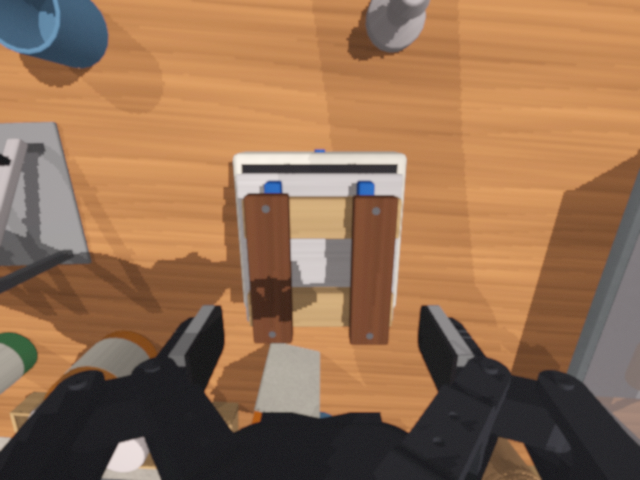

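```bash
python3 - <<'E'
from h import *
d=pickle.load(open("c1.pkl","rb")); d0=pickle.load(open("c0.pkl","rb"))
c=d["wrist"]; w=cloud(c); H=hsv(c)
xs=(w-SC)@XS; ys=(w-SC)@YSV
for sg in(1,-1):
    m=(w[...,2]>146)&(w[...,2]<158)&(sg*ys>10)&(abs(ys)<80)&(abs(xs)<100)
    P=np.c_[xs[m],ys[m]].astype(np.float32); r=cv2.minAreaRect(P)
    A=np.c_[P,np.ones(len(P))]; k=np.linalg.lstsq(A,w[...,2][m],rcond=None)[0]
    print("dark",sg,"x,y",np.round(r[0],1),"size",np.round(r[1],1),"ang",round(r[2],1),"slopes",k[:2].round(3),"top",round(np.median(w[...,2][m]),1))
for u,v in((320,217),(320,308)): print("pale seen",xs[v,u].round(1),w[v,u,2].round(1))
for k in("scene","side"):
    a=cv2.absdiff(d[k]["image"],d0[k]["image"]).max(-1); n,L,st,ce=cv2.connectedComponentsWithStats(((a>40)*1).astype(np.uint8)); print(k,[(st[i,:5].tolist()) for i in range(1,n) if st[i,4]>60])
E
```

```text
dark 1 x,y [ 2.2 41.5] size [ 34.3 129.6] ang 90.0 slopes [0.001 0.008] top 151.3
dark -1 x,y [  0.8 -42.4] size [129.9  34.2] ang 0.0 slopes [ 0.001 -0.008] top 151.4
pale seen -43.9 136.3
pale seen 40.1 134.4
scene [[189, 0, 53, 62, 1770], [361, 0, 14, 7, 79], [403, 0, 33, 12, 205], [404, 0, 149, 116, 6654], [354, 4, 36, 29, 308], [414, 43, 45, 48, 1190], [541, 68, 10, 15, 68], [496, 110, 22, 12, 134], [418, 115, 101, 122, 5766], [138, 128, 257, 122, 9703], [360, 136, 24, 4, 71], [204, 220, 21, 12, 113], [211, 236, 25, 14, 180], [266, 241, 25, 18, 245], [390, 249, 89, 86, 4075], [225, 272, 155, 86, 3921], [258, 272, 20, 9, 71]]
side [[379, 0, 37, 56, 442], [407, 0, 63, 53, 2774], [399, 0, 241, 284, 20237], [588, 14, 11, 33, 200], [337, 40, 62, 42, 1189], [319, 50, 17, 11, 93], [417, 57, 74, 40, 1215], [244, 62, 98, 53, 1462], [168, 90, 70, 62, 1212], [184, 91, 195, 261, 12469], [350, 177, 20, 25, 244], [357, 188, 69, 51, 1837], [338, 195, 9, 16, 66], [299, 208, 44, 35, 537], [344, 226, 13, 14, 97], [465, 231, 31, 63, 567], [324, 238, 30, 29, 417], [396, 246, 71, 82, 2550], [516, 265, 51, 13, 251], [498, 269, 18, 8, 67], [587, 281, 13, 55, 287], [552, 282, 22, 55, 170], [485, 290, 45, 48, 1188], [580, 291, 9, 34, 75], [263, 315, 23, 27, 120], [438, 329, 9, 33, 111], [545, 345, 23, 31, 279], [496, 349, 35, 15, 271], [554, 348, 27, 39, 317]]
```

All four slats are in place and level, so I'm handing in.

```bash
python3 -c "
from h import *
say('end'); finish_job()"
```

```text
end 50.26 tcp [544.5 232.1 259.7] gap 85.5 ft [-0.09  0.72 -0.46]
the job is handed in; nothing more can be done
```

All four slats are stacked on the spring stacker, and I handed the job in at 50.3 s of the 72 s allowed. No verdict was reported. The two pale slats lie across the blue bearers and the two dark ones lie crosswise on them, each set down by small force-checked steps. The averaged contact force at release was at most about 1.9 N.

**Dark slats:** the last wrist view put them at x +2.2, y +41.5 mm and x +0.8, y −42.4 mm in the stacker's frame. They measured square, with slopes under 0.01 rad.

**Pale slats:** they were aimed at x ±42 mm. The +42 one measured x +41.9 mm with 0.001 rad tilt after it was set down. For the −42 one I checked only its top height (the same as the other's) and how it looked in the picture.

**Checks that fell short:**
- **Length along the pale slats:** the colour mask cut off part of them, so one check read y = 12.5 mm with a length of 104.5 mm. I judged their centring from the in-hand measurement (about 1 mm) and the even overhang in the picture.
- **Bystanders:** the before-and-after image comparison was swamped by the arm and its shadows, so it confirms nothing about them. I saw no sign of contact in the forces or the pictures.

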